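# Start a lag screw square in a coat-hook board

## Task

The lag screw that holds the brass coat hook to its oak board is only finger-placed and leans. Take the wooden-handled socket driver from its stand, fit it fully over the screw's flat head, bring the screw upright before you turn it, and start the thread by turning the screw about a sixth of a turn (60 degrees) clockwise, pressing only gently and keeping your fingers off the board. Then lift the driver off, leaving the screw upright, stand the driver back in its stand, and leave the other things on the bench alone.

Things in the scene. Friction and masses are not known exactly. Their poses are not given: they have to be found in the camera images.
- board: Oak board 170 x 110 x 22 mm, fixed to the bench, with a brass coat hook along its x axis (base plate 110 x 36 x 6 mm; at the board's -x end the hook's arm rises to 68 mm above the bench). Origin: centre of the board's underside; x along its length, z up.
- pilot (a point): Mouth of the screw's pilot hole, on the top face of the brass plate, 28 mm above the bench, 25 mm from the board's centre towards its +x. Upright, the screw stands straight up (world z) from this point. The screw can be leaned about it by some 0.8 N sideways at its head, and stays where it is left.
- screw_top (a point): Centre of the top of the steel head, 40 mm along the screw from the pilot mouth; z is its axis. Starts leaning 0.11 to 0.16 rad (4 to 7 mm off). Head: a flat bar 22 x 9 mm, 8 mm high, on a round flange 24 mm wide, 4 mm thick; shank 10 mm. This point's x and y follow the board, NOT the head: the bar lies anywhere within 1.2 rad either way of the board's x, unmeasured; find it by feel or sight.
- screw (a joint): Turn of the screw, rad: 0 at the start, grows clockwise seen from above; it cannot be turned back below 0. About 0.07 N m turns it, and it sinks 0.8 mm per radian.
- driver: Steel socket driver with a square wooden handle, about 0.2 kg, 144 mm tall, upright in its stand. Origin: centre of its bottom rim; z up along it. Flared skirt, 38 mm outside, 33 mm inside at the rim, narrowing over 8 mm to a round bore 25.2 mm wide (8 to 20 mm up) that centres the head's flange; above it, 20 to 30 mm up, a slot-shaped socket 25 mm along the driver's x, 12.5 mm along its y.
- socket (a point): Point on the driver's axis 28 mm above its bottom, which the head's top reaches when fully seated (flange against the slot's underside). The last 8 mm go on only if slot and bar agree to about 8 degrees (either way round); otherwise the driver stops hard on the bar with its bottom about 20 mm below the head's top. Axes as the driver's.
- stand: Grey plastic block 90 x 90 x 26 mm, fixed to the bench, with one square recess 44 x 44 mm, 20 mm deep, in the middle of its top; the driver stands in it, its bottom 6 mm above the bench. Origin: centre of the underside, z up.
- tin: Blue tin, 54 mm across, 50 mm tall, loose, to be left alone. Origin: centre of its underside.
- bin: Red open parts bin, 70 x 100 x 45 mm, loose, to be left alone. Origin: centre of its underside.
- spare: Spare brass coat hook lying loose on its base plate (110 x 36 x 6 mm, hook arm 39 mm high), to be left alone. Origin: centre of its underside.
- handle (a point): Middle of the driver's wooden handle, 108 mm above its bottom. The handle is 26 x 26 mm, its flat sides along the driver's x and y, from 72 to 144 mm above the bottom; grip it from above on two flat sides. A green stripe across its top runs along the driver's x, the slot's long way. Axes as the driver's.
Mind the look-alikes: they are no part of the job. There is more than one size of the board; the one meant has the size given above.

How it is judged:
On the way, in this order (a step that is already met when the one before it is completed fails the run):
1. the driver is upright and fully seated on the head, and the screw stands upright, not yet turned (distance between socket and screw_top below 0.005 m and angle between each of driver, screw_top's own z axis and vertical below 0.09 rad and value of joint screw below 0.3 rad), for 0.2 s.
2. the screw has been turned at least 45 degrees clockwise with the driver still on its head (value of joint screw above 0.785 rad and distance between socket and screw_top below 0.008 m), for 0.1 s.
At the end, for the whole second after the job is handed in: The screw is turned between 45 and 86 degrees clockwise and stands within 5 degrees of upright; the driver stands upright and still in the recess of its stand, fully down (value of joint screw between 0.785 and 1.5 rad and angle between each of screw_top, driver's own z axis and vertical below 0.09 rad and horizontal distance between driver and stand below 0.008 m and height (world z) of driver below 0.01 m and linear speed of driver below 0.02 m/s); the robot touches nothing.
It fails at once if the driver is pressed against the screw or the board with more than 18 N (contact force between driver and board above 18 N).
It fails at once if the screw is turned (more than 17 degrees) while it leans more than 5 degrees (value of joint screw above 0.3 rad and angle between screw_top's own z axis and vertical above 0.09 rad).
It fails at once if the fingers push on the board, hook or screw (contact force between the fingers and board above 3 N).
It fails at once if the tin, the bin or the spare hook is moved more than 20 mm (distance of any of tin, bin, spare from where it was at the start of the episode above 0.02 m).
It also fails if it takes over 64 s, if anything falls off the work surface, if the arm or the gripper's body presses on something with over 40 N, if the wrist force passes 120 N, or if a joint passes its speed limit or range.

## Robot

A 6-joint arm with a two-finger parallel gripper is mounted at the origin on the work surface. World frame = base frame: x ahead of the robot, y to its left, z up, the work surface at z = 0. Lengths are in m, angles in rad, forces in N, time in s.
With the tool pointing down it reaches from about 0.35 to 0.775 m from the base axis. Payload 5.5 kg.
Tool frame: the origin (TCP) lies at the very end of the fingers, on their centre line; the grasp point (between the pads) lies 19 mm behind it; z points along the fingers, x is the direction in which the jaws open and shut, and the axes are right-handed (so a half turn about z gives the same grasp; the last joint's range is limited). The gripper opens to 85 mm and grips with 20 to 120 N. Pads are 22 mm wide; open, the fingers measure 114 mm over their backs; the gripper's body (76 mm by 85 mm) begins 54 mm behind the grasp point. The pads swing forward as they close: fully open they stand 13 mm farther back than shut.
Start: joints at [1.021, 0.313, 0.046, 1.304, 0, 1.431], TCP at [0.229, 0.527, 0.231] pointing down, gripper open.
Joint ranges: [-2.76, 2.76], [-0.86, 1.69], [-1.03, 1.26], [-2.2, 2.34], [-1.47, 1.5], [-3.14, 3.14]. Speed limits (rad/s): [2.57, 2.57, 3.14, 3.14, 3.14, 3.14].

## Interface

Orientations are given as a unit quaternion [w, x, y, z].
In Python, from workcell import env gives the robot as it stands.
- The arm moves only by the shell command python3 -m inch 'ROWS' [FORCE]. ROWS is JSON, a list of rows, each a list of 7 numbers: the turn, a rotation vector about the tool's x, y, z each as a share of 8 degrees, from -1 to 1, then the shift along the tool's x, y, z each as a share of 0.05 m, from -1 to 1, then the closure, from 0 (fully open) to 1 (shut). A call has 1 to 12 rows; each row shifts and turns the commanded pose from where the row before left it, along the tool's axes as they then stand; what a row does not reach is not made up. A row lasts 1/10 s, in which the tool goes at most 50 mm and 8.59 degrees, less where a joint would pass 70% of its speed; a pose out of reach is approached as far as the arm can. A call with a number of a shift or a turn outside -1 to 1 is refused whole. A call with a gripper value outside its range is refused whole. The fingers move at their own pace and stop on an object; FORCE is the grip in N (left out, the last holds). Time passes only in rows, so rows that do not move let the fingers close. It gives the time, the measured TCP pose, the force and the opening at its end, in the units of the state.
- env.get_state(): the state, without advancing time (a new reading comes with each control period).
- env.read_camera(name): name is "scene" or "top"; returns the picture (480x640x3 uint8, red, green, blue); there is no depth.
- env.calibration(name): a dict with "fx", "fy", "cx", "cy" (pixels), "k1" (the pictures are not rectified: a ray, as slopes to the right and down, at radius r is drawn at 1 + k1 r^2 times it, then the intrinsics apply), "rvec" (rotation vector, rad) and "tvec" (3), from world to camera coordinates, as OpenCV has them. Camera axes: x right, y down, z forward; pixel columns grow to the right and rows downward; lengths in m; the calibration is good to about 2 mm. A picture is of the moment at which its call begins. calibration takes no time and is no camera call.
- env.hand_in(): hands the job in, once; it reports no verdict.
The state is a dict: "clock": time; "joint_pos": joint angles; "qvel": joint speeds; "tau": joint torques, N m; "tcp_pos": TCP position; "orientation": TCP orientation; "wrist_force": force on the tool from outside, world axes, zero at the start; "ft_torque": the same for the moment, N m; "finger_gap": finger opening in m.
Only numpy, scipy, OpenCV 4.12 (cv2) and the standard library are available. Lean on these libraries where they do the work, as an engineer would, in place of code of your own. Each camera call takes 0.05 s, during which the arm holds its last target.

## Working session

There is one attempt and no reset: what is moved stays moved. The work goes in short steps, Python scripts to look and compute and a shell command to move; the robot and the scene stay as the last step left them, time stands still between calls to the robot, and variables do not carry over. Pictures are saved under pics/ and viewed, and the job is handed in when it is done.

```bash
ls; mkdir -p pics
python3 - <<'E'
from workcell import env
import cv2
s=env.get_state(); print(s)
for n in("scene","top"):
    im=env.read_camera(n); cv2.imwrite(f"pics/{n}0.png",im[:,:,::-1]); print(env.calibration(n))
E
```

```text
pics
{'clock': 0.0, 'joint_pos': array([1.02140266e+00, 3.14028964e-01, 4.49558040e-02, 1.30359602e+00,
       1.54377993e-05, 1.43122551e+00]), 'qvel': array([ 1.19762508e-03,  4.75197937e-04, -9.28634848e-04,  2.00555386e-04,
        6.97669650e-04,  9.04750375e-06]), 'tau': array([ 3.16873484e-04, -4.80625355e+01,  2.98534960e+01,  1.92875013e-02,
       -3.13999981e-04, -2.86405805e-05]), 'tcp_pos': array([0.22882184, 0.52694185, 0.23038315]), 'orientation': array([ 3.92657036e-04,  8.36195445e-01,  5.48430763e-01, -8.50163783e-04]), 'wrist_force': array([-0.10708387,  0.58075849, -0.67769137]), 'ft_torque': array([ 0.00240865, -0.0225946 , -0.01307727]), 'finger_gap': 0.08564673522136783}
{'fx': 486.9505501022402, 'fy': 486.9505501022402, 'cx': 324.5501411619035, 'cy': 246.29611249473822, 'k1': -0.09681958608189985, 'rvec': array([ 0.84848652,  2.54650595, -1.07038176]), 'tvec': array([ 0.40029105, -0.22326823,  1.2917719 ])}
{'fx': 457.4633158765844, 'fy': 457.4633158765844, 'cx': 318.90144097050796, 'cy': 240.6181203094053, 'k1': -0.057199703393180236, 'rvec': array([ 2.2216289 , -2.16782957,  0.13591414]), 'tvec': array([0.05909582, 0.56137191, 0.79130388])}
```

View pics/scene0.png

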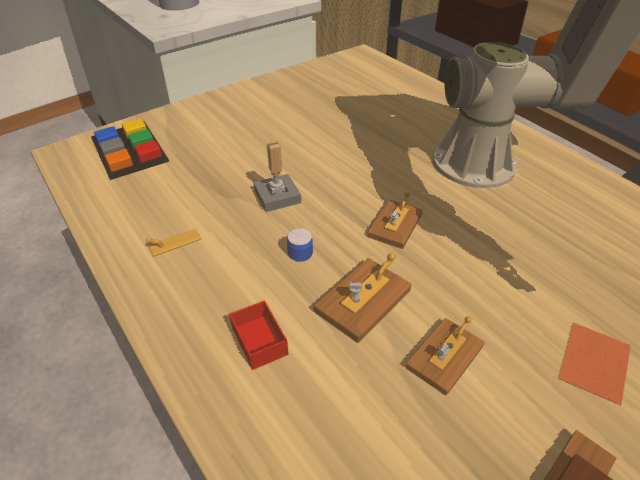

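View pics/top0.png

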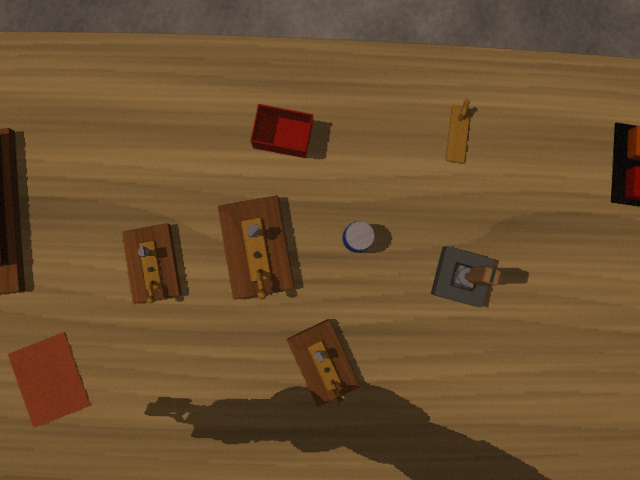

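The scene shows three hook boards: scene pixels (363,298), (445,355) and (395,222), which are (256,247), (152,263) and (323,362) in top. The first looks largest. The driver's stand is at top (465,276), the tin at (359,237), the bin at (283,131) and the spare at (458,133). Next I'll measure the board sizes.

```bash
cat > h.py <<'E'
import numpy as np, cv2
from workcell import env
C={n:env.calibration(n) for n in("scene","top")}
def ray(n,uv):
    c=C[n]; d=np.array([(uv[0]-c['cx'])/c['fx'],(uv[1]-c['cy'])/c['fy']]); p=d.copy()
    for _ in range(30): p=d/(1+c['k1']*(p@p))
    R,_=cv2.Rodrigues(c['rvec']); o=-R.T@c['tvec']; v=R.T@np.array([p[0],p[1],1]); return o,v/np.linalg.norm(v)
def onz(n,uv,z):
    o,v=ray(n,uv); return o+v*(z-o[2])/v[2]
def proj(n,P):
    c=C[n]; R,_=cv2.Rodrigues(c['rvec']); q=R@np.asarray(P,float)+c['tvec']; p=q[:2]/q[2]; p=p*(1+c['k1']*(p@p))
    return np.array([c['fx']*p[0]+c['cx'],c['fy']*p[1]+c['cy']])
def tri(u1,u2,n1="scene",n2="top"):
    o,v=ray(n1,u1);p,w=ray(n2,u2)
    A=np.stack([v,-w],1); t=np.linalg.lstsq(A,p-o,rcond=None)[0]
    a=o+v*t[0];b=p+w*t[1]; return (a+b)/2,np.linalg.norm(a-b)
def shot(n,name,box=None,k=1):
    im=env.read_camera(n)[:,:,::-1].copy()
    cv2.imwrite(f"pics/{name}_full.png",im)
    if box: x0,y0,x1,y1=box; im=im[y0:y1,x0:x1]
    if k!=1: im=cv2.resize(im,None,fx=k,fy=k,interpolation=cv2.INTER_CUBIC)
    cv2.imwrite(f"pics/{name}.png",im)
def crop(src,name,box,k):
    im=cv2.imread(f"pics/{src}.png");x0,y0,x1,y1=box
    cv2.imwrite(f"pics/{name}.png",cv2.resize(im[y0:y1,x0:x1],None,fx=k,fy=k,interpolation=cv2.INTER_CUBIC))
E
python3 - <<'E'
from h import *
im=cv2.imread("pics/top0.png"); hsv=cv2.cvtColor(im,cv2.COLOR_BGR2HSV)
for p in[(225,250),(285,250),(130,250),(300,350),(200,330),(445,290),(465,276),(490,276),(255,260)]: print(p,hsv[p[1],p[0]])
for n,uv in(("top",(256,247)),("top",(152,263)),("top",(323,362)),("top",(465,276)),("scene",(363,298))): print(n,uv,onz(n,uv,.022))
crop("top0","c1",(200,180,320,310),5); crop("scene0","c2",(300,240,420,345),6); crop("top0","c3",(425,235,535,315),7); crop("scene0","c4",(235,130,315,220),6)
E
```

```text
(225, 250) [ 13 173  93]
(285, 250) [ 13 195  81]
(130, 250) [ 13 185  99]
(300, 350) [ 13 198  89]
(200, 330) [ 16 136 116]
(445, 290) [16 53 63]
(465, 276) [ 9 39 66]
(490, 276) [ 15 161 117]
(255, 260) [ 17 197 131]
top (256, 247) [0.54556954 0.18408288 0.022     ]
top (152, 263) [0.51251959 0.36639034 0.022     ]
top (323, 362) [0.34689315 0.06075318 0.022     ]
top (465, 276) [ 0.50270426 -0.19227978  0.022     ]
scene (363, 298) [0.55326964 0.19093575 0.022     ]
```

View pics/c1.png

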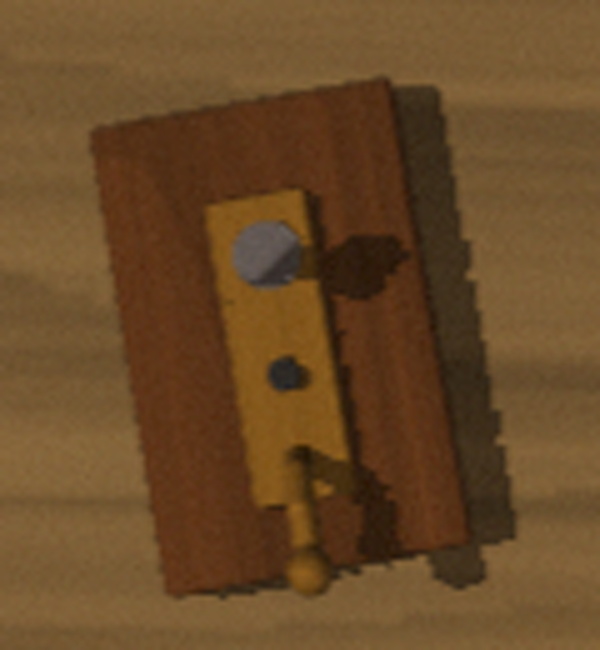

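View pics/c2.png

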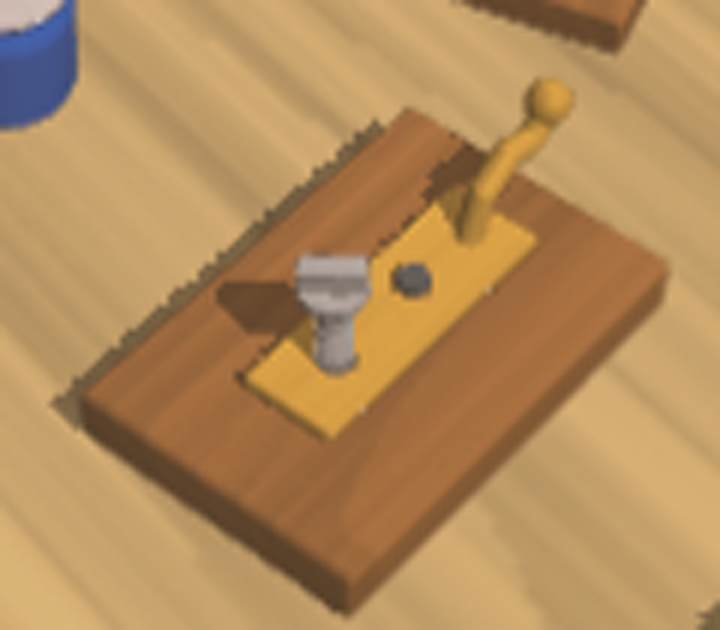

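View pics/c3.png

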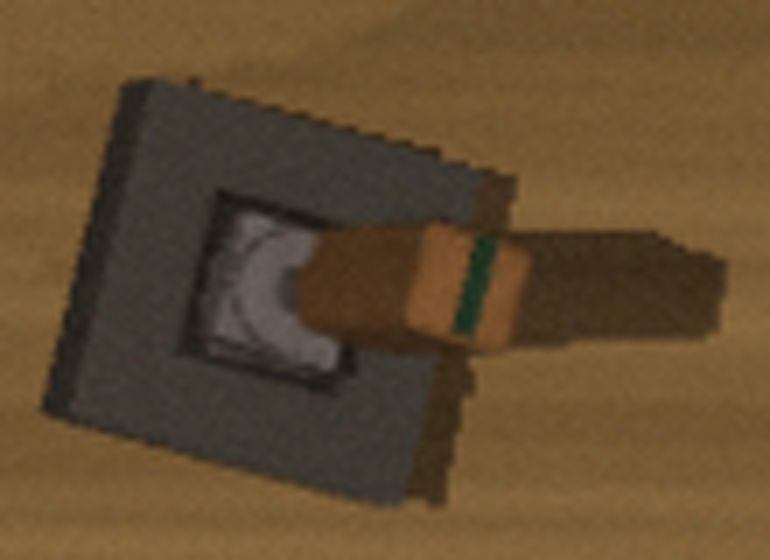

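View pics/c4.png

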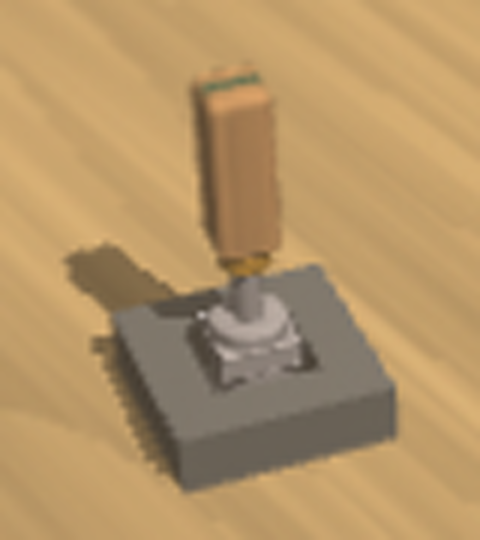

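Run:
```python
from h import *
T=lambda p,o,k:(p[0]/k+o[0],p[1]/k+o[1])
tc=[T(p,(200,180),5) for p in[(95,130),(388,78),(467,543),(168,595)]]
P=[onz("top",c,.022) for c in tc]; print(np.round(P,4)); 
print("sides",[round(np.linalg.norm(P[i]-P[(i+1)%4]),4) for i in range(4)], "ctr",np.mean(P,0))
sc=[T(p,(300,240),6) for p in[(82,398),(408,108),(668,265),(350,578)]]
Q=[onz("scene",c,.022) for c in sc]; print(np.round(Q,4)); print("sides",[round(np.linalg.norm(Q[i]-Q[(i+1)%4]),4) for i in range(4)],np.mean(Q,0))
st=[T(p,(425,235),7) for p in[(152,80),(480,172),(402,505),(75,410)]]
S=[onz("top",c,.026) for c in st]; print(np.round(S,4),[round(np.linalg.norm(S[i]-S[(i+1)%4]),4) for i in range(4)],np.mean(S,0))
ss=[T(p,(235,130),6) for p in[(112,318),(318,265),(397,388),(183,440)]]
S=[onz("scene",c,.026) for c in ss]; print(np.round(S,4),[round(np.linalg.norm(S[i]-S[(i+1)%4]),4) for i in range(4)],np.mean(S,0))
crop("top0","c5",(238,215,270,245),20); crop("scene0","c6",(342,276,370,306),20)
```

```text
[[0.6172 0.2525 0.022 ]
 [0.6389 0.1487 0.022 ]
 [0.4737 0.1159 0.022 ]
 [0.4531 0.2202 0.022 ]]
sides [np.float64(0.1061), np.float64(0.1684), np.float64(0.1064), np.float64(0.1672)] ctr [0.54571696 0.18434388 0.022     ]
[[0.6406 0.151  0.022 ]
 [0.476  0.1154 0.022 ]
 [0.4544 0.2212 0.022 ]
 [0.617  0.2537 0.022 ]]
sides [np.float64(0.1684), np.float64(0.1079), np.float64(0.1658), np.float64(0.1054)] [0.54701907 0.18532417 0.022     ]
[[ 0.555  -0.1573  0.026 ]
 [ 0.5334 -0.244   0.026 ]
 [ 0.4476 -0.2228  0.026 ]
 [ 0.4703 -0.1374  0.026 ]] [np.float64(0.0893), np.float64(0.0883), np.float64(0.0884), np.float64(0.087)] [ 0.50156796 -0.19036438  0.026     ]
[[ 0.5353 -0.2412  0.026 ]
 [ 0.4481 -0.2214  0.026 ]
 [ 0.4689 -0.1347  0.026 ]
 [ 0.5535 -0.1576  0.026 ]] [np.float64(0.0893), np.float64(0.0892), np.float64(0.0877), np.float64(0.0856)] [ 0.5014743  -0.18871377  0.026     ]
```

View pics/c5.png

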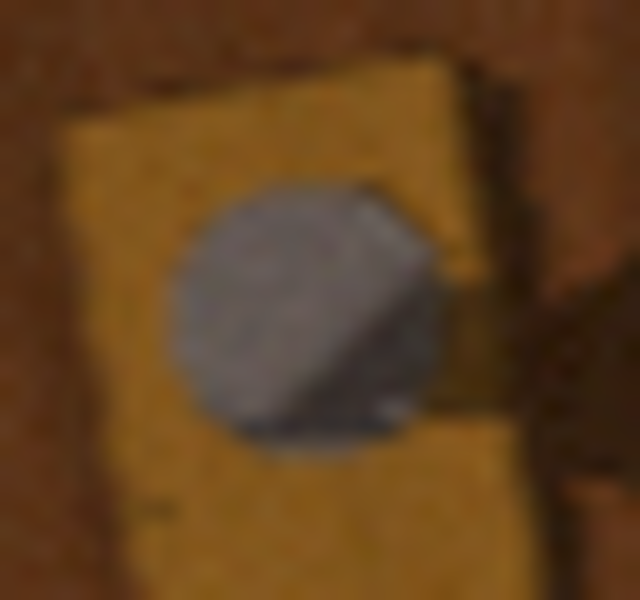

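View pics/c6.png

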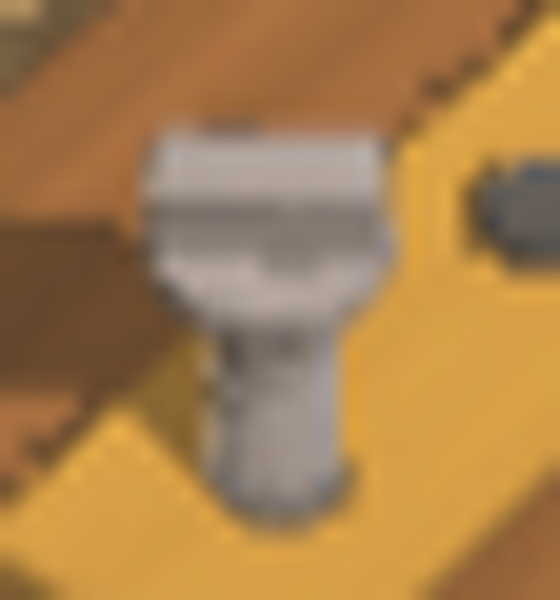

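Run:
```python
from h import *
T=lambda p,o,k:(p[0]/k+o[0],p[1]/k+o[1])
d=lambda a,b:np.degrees(np.arctan2(*(b-a)[[1,0]]))
z=.0675
for a,b in[((410,275),(290,400)),((425,262),(285,395))]:
    A,B=[onz("top",T(p,(238,215),20),z-.004) for p in(a,b)]; print("top",A,B,d(A,B),np.linalg.norm(A-B))
for a,b in[((165,132),(385,137)),((150,198),(385,208))]:
    A,B=[onz("scene",T(p,(342,276),20),z) for p in(a,b)]; print("scene",A,B,d(A,B),np.linalg.norm(A-B))
# head centre both views
A=np.mean([onz("scene",T(p,(342,276),20),z) for p in((165,132),(385,137),(150,198),(385,208))],0);print("head scene",A)
# disc centre top: flange 
print("flange top",onz("top",T((308,318),(238,215),20),.062), "base scene", onz("scene",T((275,500),(342,276),20),.028))
pil=np.array([.571,.1898,.028]); print("pilot proj",proj("scene",pil),(proj("scene",pil)-[342,276])*20,proj("top",pil))
# driver
st=[T(p,(425,235),7) for p in[(425,222),(532,240),(510,352),(408,330)]]
S=np.array([onz("top",c,.150) for c in st]);print(S,[np.linalg.norm(S[i]-S[(i+1)%4]) for i in range(4)],S.mean(0))
a,b=[onz("top",T(p,(425,235),7),.150) for p in[(486,238),(465,334)]];print("stripe",a,b,d(a,b),np.mean([a,b],0))
ss=[onz("scene",T(p,(235,130),6),.150) for p in[(192,78),(252,64),(273,92),(207,105)]];print(np.array(ss),np.mean(ss,0))
```

```text
top [0.57366019 0.17677015 0.0635    ] [0.56279913 0.18649152 0.0635    ] 138.16934351285536 0.014576266194098696
top [0.57479734 0.17554555 0.0635    ] [0.56321115 0.18692674 0.0635    ] 135.51139315678824 0.016241038806736992
scene [0.57499295 0.17597137 0.0675    ] [0.55915682 0.18857423 0.0675    ] 141.48620039840594 0.02023894970168307
scene [0.58116491 0.18138744 0.0675    ] [0.5647188  0.19519518 0.0675    ] 139.98402675220464 0.02147390098878065
head scene [0.57000837 0.18528206 0.0675    ]
flange top [0.56994106 0.18538589 0.062     ] base scene [0.57243055 0.19192019 0.028     ]
pilot proj [355.61878898 299.94710949] [272.37577961 478.94218975] [252.91930718 232.29677525]
[[ 0.51537932 -0.17830155  0.15      ]
 [ 0.511962   -0.20241583  0.15      ]
 [ 0.48746208 -0.19724951  0.15      ]
 [ 0.4918149  -0.17435243  0.15      ]] [np.float64(0.02435521372691537), np.float64(0.025038711798638754), np.float64(0.023307151142334604), np.float64(0.023893040447369347)] [ 0.50165458 -0.18807983  0.15      ]
stripe [ 0.51218111 -0.19201981  0.15      ] [ 0.49118672 -0.18714197  0.15      ] 166.91994370058595 [ 0.50168392 -0.18958089  0.15      ]
[[ 0.51106619 -0.20163871  0.15      ]
 [ 0.48794554 -0.19635405  0.15      ]
 [ 0.49219347 -0.17549308  0.15      ]
 [ 0.51639329 -0.18272347  0.15      ]] [ 0.50189962 -0.18905233  0.15      ]
```

The large board measures 168 x 107 mm against a true 170 x 110, so it is the one meant. The other two are visibly smaller in the same pictures, and its hook arm is at the end nearer the robot, so +x points away.

| Item | Position (m) | Heading |
|---|---|---|
| Board | centre (0.546, 0.185) | yaw about 11.4° |
| Pilot | (0.571, 0.190) | – |
| Head | (0.570, 0.1853) | bar at about -40°; both views agree |
| Driver | (0.5017, -0.189) | stripe at -13.2° |

In the crop the head leans about 5 mm, as described. I'll size-check the two small boards along with the first move.

```bash
cat >> h.py <<'E'
from scipy.spatial.transform import Rotation as Ro
def st(): 
    s=env.get_state(); w,x,y,z=s['orientation']; R=Ro.from_quat([x,y,z,w]); return s,R
def yawof(R): x=R.as_matrix()[:,0]; return np.degrees(np.arctan2(x[1],x[0]))
def plan(pos,yaw):
    "first turn (rotvec in tool axes, deg; units of 8deg), then shift in new tool axes (units of 50mm)"
    s,R=st(); c,n=np.cos(np.radians(yaw)),np.sin(np.radians(yaw))
    Rt=Ro.from_matrix(np.array([[c,n,0],[n,-c,0],[0,0,-1]]).T @ np.eye(3) if False else np.column_stack([[c,n,0],[n,-c,0],[0,0,-1]]))
    rv=np.degrees((R.inv()*Rt).as_rotvec())
    d=np.array(pos)-s['tcp_pos']
    print("clock",round(s['clock'],2),"tcp",s['tcp_pos'].round(4),"yaw",round(yawof(R),2),"tilt",np.round(np.degrees(R.as_matrix()[:2,2]),2),"gap",round(s['finger_gap'],4),"F",s['wrist_force'].round(2))
    print("turn units",(rv/8).round(3),"then shift units",(Rt.inv().apply(d)/.05).round(3),"or shift-first units",(R.inv().apply(d)/.05).round(3))
E
python3 - <<'E'
from h import *
for q in([(123,230),(168,224),(181,296),(134,303)],[(288,337),(331,320),(357,382),(319,404)]):
    P=[onz("top",p,.016) for p in q]; print([round(float(np.linalg.norm(P[i]-P[(i+1)%4])),3) for i in range(4)])
plan([.5017,-.189,.23],76.7)
E
```

```text
[0.081, 0.131, 0.084, 0.132]
[0.082, 0.118, 0.077, 0.129]
clock 0.1 tcp [0.2289 0.527  0.2305] yaw 66.52 tilt [-0.05 -0.08] gap 0.0853 F [ 0.25 -0.02 -0.03]
turn units [-0.003  0.011 -1.273] then shift units [-1.2681e+01  8.6050e+00  1.0000e-02] or shift-first units [-10.96   10.711   0.025]
```

Those two are about 130 x 82 mm, so they are the look-alikes. Now to move above the driver.

```bash
python3 -m inch '[[0,0,-0.636,0,0,0,0],[0,0,-0.636,0,0,0,0],[0,0,0,-0.634,0.43,0,0],[0,0,0,-0.634,0.43,0,0],[0,0,0,-0.634,0.43,0,0],[0,0,0,-0.634,0.43,0,0],[0,0,0,-0.634,0.43,0,0],[0,0,0,-0.634,0.43,0,0],[0,0,0,-0.634,0.43,0,0],[0,0,0,-0.634,0.43,0,0],[0,0,0,-0.634,0.43,0,0],[0,0,0,-0.634,0.43,0,0]]' && python3 -m inch '[[0,0,0,-0.634,0.43,0,0],[0,0,0,-0.634,0.43,0,0],[0,0,0,-0.634,0.43,0,0],[0,0,0,-0.634,0.43,0,0],[0,0,0,-0.634,0.43,0,0],[0,0,0,-0.634,0.43,0,0],[0,0,0,-0.634,0.43,0,0],[0,0,0,-0.634,0.43,0,0],[0,0,0,-0.634,0.43,0,0],[0,0,0,-0.634,0.43,0,0],[0,0,0,0,0,0,0],[0,0,0,0,0,0,0]]'; python3 -c "
from h import *
plan([.5017,-.189,.23],76.7)"
```

```text
clock: 1.3
tcp_pos: [0.3654, 0.168, 0.2311]
orientation: [-0.0, 0.784, 0.621, -0.0]
wrist_force: [0.8, 0.3, -0.1]
finger_gap: 0.0855
clock: 2.5
tcp_pos: [0.5013, -0.189, 0.2304]
orientation: [-0.001, 0.785, 0.62, -0.0]
wrist_force: [-0.6, 0.2, 0.0]
finger_gap: 0.0851
clock 2.5 tcp [ 0.5013 -0.189   0.2304] yaw 76.6 tilt [-0.09  0.08] gap 0.0851 F [-0.56  0.18  0.02]
turn units [-0.014 -0.006 -0.013] then shift units [0.002 0.009 0.008] or shift-first units [0.002 0.009 0.008]
```

```bash
python3 -m inch '[[0,0,0,0,0,0.448,0],[0,0,0,0,0,0.448,0],[0,0,0,0,0,0.448,0],[0,0,0,0,0,0.448,0],[0,0,0,0,0,0.448,0],[0,0,0,0,0,0.448,0],[0,0,0,0,0,0,0]]'; python3 -c "
from h import *
plan([.5017,-.189,.096],76.7)
shot('scene','g1',(225,80,325,220),5)"
```

```text
clock: 3.2
tcp_pos: [0.4989, -0.1858, 0.0941]
orientation: [-0.003, 0.784, 0.621, -0.001]
wrist_force: [0.3, 0.5, -0.1]
finger_gap: 0.0856
clock 3.2 tcp [ 0.4989 -0.1858  0.0941] yaw 76.78 tilt [-0.32  0.19] gap 0.0856 F [ 0.32  0.5  -0.1 ]
turn units [-0.045 -0.014  0.011] then shift units [-0.05   0.069 -0.037] or shift-first units [-0.05   0.069 -0.038]
```

View pics/g1.png

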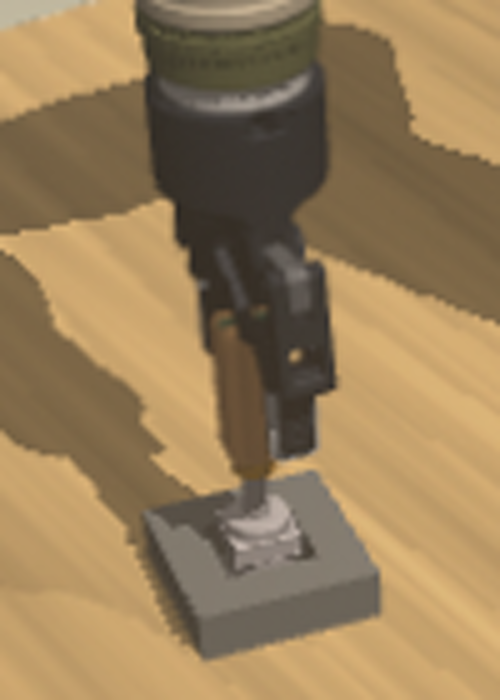

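The driver's handle (crop about (245,390)) stands between the open fingers, its foot in the stand. Small pose errors appeared on the way down, so I'll correct them and then close.

```bash
python3 -m inch '[[-0.045,-0.014,0,-0.05,0.069,-0.037,0],[0,0,0,0,0,0,0],[0,0,0,0,0,0,0]]'; python3 -c "
from h import *
plan([.5017,-.189,.096],76.7)"
```

```text
clock: 3.55
tcp_pos: [0.5054, -0.1922, 0.1002]
orientation: [0.004, 0.784, 0.62, 0.002]
wrist_force: [-0.4, 0.2, -1.2]
finger_gap: 0.0853
clock 3.55 tcp [ 0.5054 -0.1922  0.1002] yaw 76.7 tilt [ 0.46 -0.26] gap 0.0853 F [-0.42  0.22 -1.18]
turn units [ 0.063  0.019 -0.   ] then shift units [ 0.045 -0.087  0.084] or shift-first units [ 0.045 -0.088  0.083]
```

```bash
for i in 1 2; do python3 -m inch '[[0,0,0,0,0,0,0],[0,0,0,0,0,0,0]]' >/dev/null; python3 -c "
from h import *
plan([.5017,-.189,.096],76.7)"; done
```

```text
clock 3.75 tcp [ 0.5047 -0.1919  0.0991] yaw 76.69 tilt [ 0.36 -0.2 ] gap 0.085 F [-0.04  0.54 -0.31]
turn units [ 0.05   0.014 -0.001] then shift units [ 0.042 -0.071  0.063] or shift-first units [ 0.042 -0.071  0.062]
clock 3.95 tcp [ 0.5044 -0.1917  0.0987] yaw 76.69 tilt [ 0.32 -0.18] gap 0.0851 F [-0.1   0.26 -0.36]
turn units [ 0.045  0.013 -0.001] then shift units [ 0.041 -0.066  0.054] or shift-first units [ 0.041 -0.066  0.054]
```

```bash
python3 -m inch '[[0.045,0.014,0,0.042,-0.066,0.045,0],[0,0,0,0,0,0,0],[0,0,0,0,0,0,0],[0,0,0,0,0,0,0],[0,0,0,0,0,0,0]]' >/dev/null; python3 -c "
from h import *
plan([.5017,-.189,.096],76.7)"
```

```text
clock 4.45 tcp [ 0.5018 -0.189   0.0965] yaw 76.7 tilt [0.01 0.  ] gap 0.085 F [0.76 0.06 0.44]
turn units [ 0.001 -0.    -0.001] then shift units [-0.001 -0.003  0.01 ] or shift-first units [-0.001 -0.003  0.01 ]
```

Settled to within half a millimetre. Closing at 45 N.

```bash
python3 -m inch '[[0,0,0,0,0,0,0.4],[0,0,0,0,0,0,0.6],[0,0,0,0,0,0,0.8],[0,0,0,0,0,0,1],[0,0,0,0,0,0,1],[0,0,0,0,0,0,1],[0,0,0,0,0,0,1],[0,0,0,0,0,0,1]]' 45; python3 -c "
from h import *
plan([.5017,-.189,.096],76.7)"
```

```text
clock: 5.25
tcp_pos: [0.5018, -0.189, 0.0966]
orientation: [0.0, 0.784, 0.62, 0.0]
wrist_force: [-1.8, 0.5, 1.5]
finger_gap: 0.0254
clock 5.25 tcp [ 0.5018 -0.189   0.0966] yaw 76.7 tilt [ 0.01 -0.  ] gap 0.0254 F [-1.82  0.5   1.46]
turn units [ 0.002 -0.    -0.   ] then shift units [-0.001 -0.002  0.012] or shift-first units [-0.001 -0.002  0.012]
```

```bash
python3 -m inch '[[0,0,0,0,0,-0.1,1],[0,0,0,0,0,-0.3,1],[0,0,0,0,0,-0.4,1],[0,0,0,0,0,-0.4,1],[0,0,0,0,0,-0.4,1],[0,0,0,0,0,-0.4,1],[0,0,0,0,0,-0.2,1],[0,0,0,0,0,0,1],[0,0,0,0,0,0,1],[0,0,0,0,0,0,1]]'; python3 -c "
from h import *
plan([.570,.1853,.206],50)
shot('scene','l1',(205,30,345,220),4)
shot('top','l2',(425,220,565,315),5)"
```

```text
clock: 6.25
tcp_pos: [0.5011, -0.1886, 0.2051]
orientation: [-0.001, 0.784, 0.62, -0.0]
wrist_force: [-0.3, 0.2, -2.6]
finger_gap: 0.0256
clock 6.25 tcp [ 0.5011 -0.1886  0.2051] yaw 76.69 tilt [-0.11  0.07] gap 0.0256 F [-0.31  0.16 -2.64]
turn units [-1.600e-02 -1.000e-03  3.337e+00] then shift units [ 6.615 -3.751 -0.017] or shift-first units [ 7.595 -0.38  -0.011]
```

View pics/l1.png

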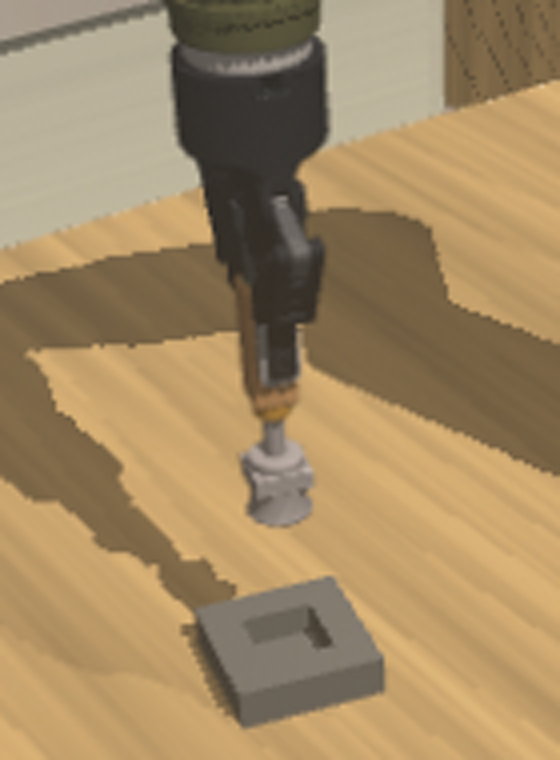

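View pics/l2.png

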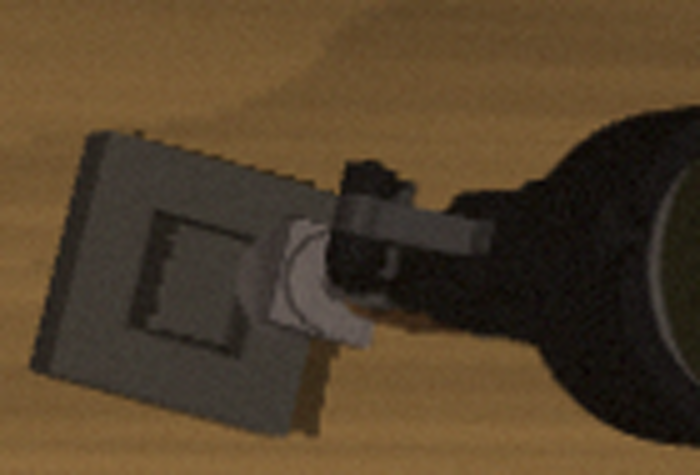

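The driver is clear of the stand, which is empty at crop (290,625), and hangs upright. Now turn to the bar's heading and carry it over the head.

```bash
python3 -m inch '[[0,0,0.834,0,0,0,1],[0,0,0.834,0,0,0,1],[0,0,0.834,0,0,0,1],[0,0,0.834,0,0,0,1],[0,0,0,0.25,-0.142,0,1],[0,0,0,0.5,-0.284,0,1],[0,0,0,0.6,-0.34,0,1],[0,0,0,0.6,-0.34,0,1],[0,0,0,0.6,-0.34,0,1],[0,0,0,0.6,-0.34,0,1],[0,0,0,0.6,-0.34,0,1],[0,0,0,0.6,-0.34,0,1]]' >/dev/null; python3 -m inch '[[0,0,0,0.6,-0.34,0,1],[0,0,0,0.6,-0.34,0,1],[0,0,0,0.6,-0.34,0,1],[0,0,0,0.35,-0.2,0,1],[0,0,0,0.11,-0.065,0,1],[0,0,0,0,0,0,1],[0,0,0,0,0,0,1],[0,0,0,0,0,0,1],[0,0,0,0,0,0,1],[0,0,0,0,0,0,1]]'; python3 -c "
from h import *
plan([.570,.1853,.206],50)
shot('scene','m1',(280,150,440,350),4)
shot('top','m2',(180,150,340,310),4)"
```

```text
clock: 8.55
tcp_pos: [0.5705, 0.184, 0.2066]
orientation: [0.0, 0.907, 0.422, 0.0]
wrist_force: [1.1, 0.9, -2.2]
finger_gap: 0.0257
clock 8.55 tcp [0.5705 0.184  0.2066] yaw 49.94 tilt [0.01 0.  ] gap 0.0257 F [ 1.1   0.95 -2.22]
turn units [ 0.001 -0.001 -0.007] then shift units [ 0.013 -0.025  0.013] or shift-first units [ 0.013 -0.025  0.013]
```

View pics/m1.png

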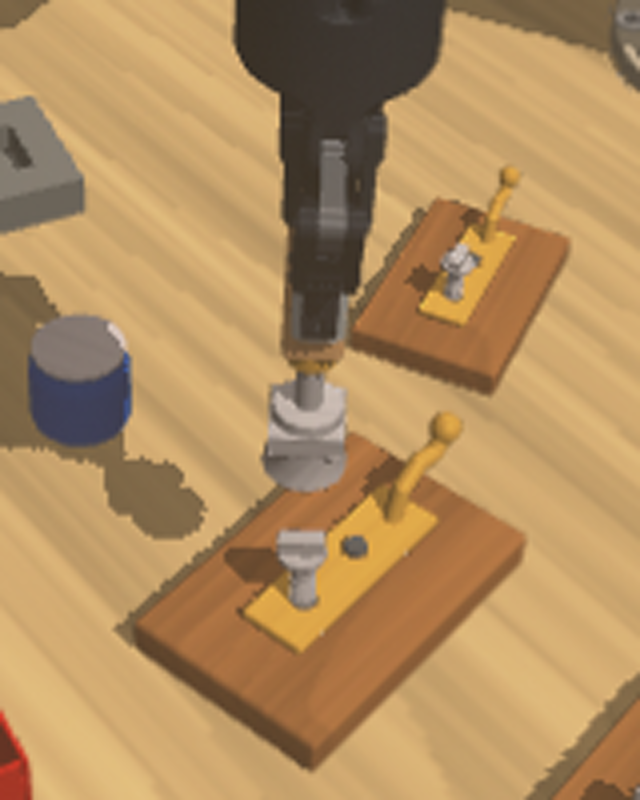

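View pics/m2.png

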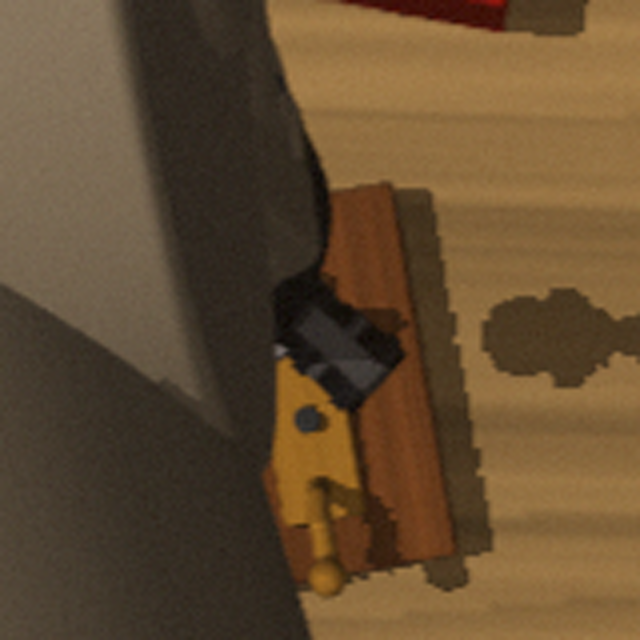

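The driver's square block and the head's bar both lie level across the scene crop, (305,440) and (303,545), so their headings agree. Next I'll compare the rim's position with the prediction from the TCP.

```bash
python3 - <<'E'
from h import *
s,R=st(); p=s['tcp_pos']; b=p+[0,0,-.0906]
def cr(P): return ((proj("scene",P)-[280,150])*4).round(1)
print("pred rim ctr",cr(b))
a=np.linspace(0,2*np.pi,60); E=np.array([cr(b+.019*np.array([np.cos(t),np.sin(t),0])) for t in a]); print(E.min(0),E.max(0))
print("head",cr([.570,.1853,.0675]))
E
python3 - <<'E'
import sys; sys.path.insert(0,'.')
from h import *
crop("m1_full","m3",(335,235,380,310),13)
E
```

```text
pred rim ctr [305.3 464.2]
[262.3 433.3] [348.4 496. ]
head [302.3 537.7]
```

View pics/m3.png

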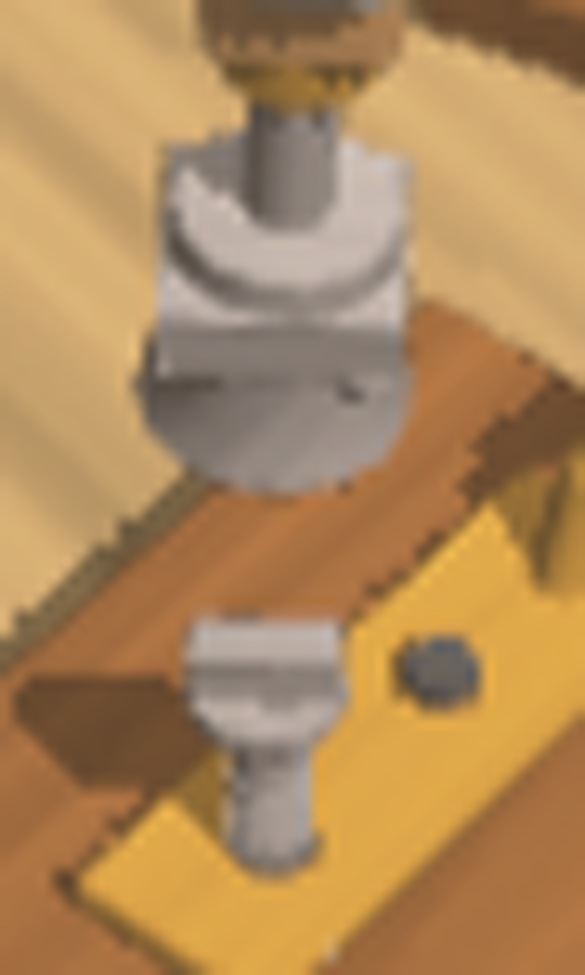

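The rim sits within about 1 mm of where it should be. First stage: descend about 7 mm over the leaning head.

```bash
python3 -m inch '[[0,0,0,0.013,-0.025,0.1,1],[0,0,0,0,0,0.2,1],[0,0,0,0,0,0.2,1],[0,0,0,0,0,0.2,1],[0,0,0,0,0,0.2,1],[0,0,0,0,0,0.12,1],[0,0,0,0,0,0.08,1],[0,0,0,0,0,0,1],[0,0,0,0,0,0,1],[0,0,0,0,0,0,1],[0,0,0,0,0,0,1]]'; python3 -c "
from h import *
plan([.571,.190,.1516],50)
shot('scene','n1',(320,230,400,310),8)"
```

```text
clock: 9.75
tcp_pos: [0.5703, 0.1862, 0.152]
orientation: [0.0, 0.906, 0.423, 0.001]
wrist_force: [0.8, 0.2, -2.3]
finger_gap: 0.0255
clock 9.75 tcp [0.5703 0.1862 0.152 ] yaw 50.01 tilt [0.06 0.01] gap 0.0255 F [ 0.85  0.24 -2.3 ]
turn units [ 0.005 -0.006  0.001] then shift units [ 0.068 -0.038  0.009] or shift-first units [ 0.068 -0.038  0.009]
```

View pics/n1.png

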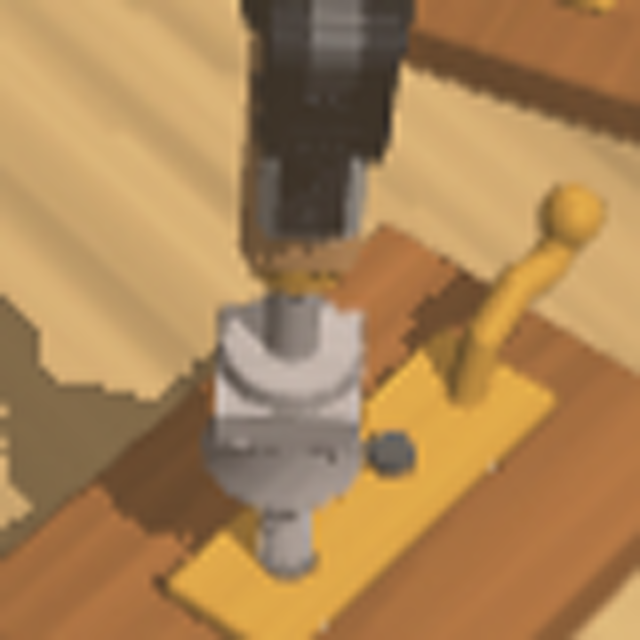

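The skirt covers the head (rim at crop (283,480)) and only the shank shows below, with no extra force. Now shift towards the pilot while easing down 4 mm.

```bash
python3 -m inch '[[0,0,0,0.011,-0.006,0.02,1],[0,0,0,0.011,-0.006,0.02,1],[0,0,0,0.011,-0.006,0.02,1],[0,0,0,0.011,-0.006,0.02,1],[0,0,0,0.012,-0.007,0,1],[0,0,0,0.012,-0.007,0,1],[0,0,0,0,0,0,1],[0,0,0,0,0,0,1]]'; python3 -c "
from h import *
plan([.571,.190,.1476],50)"
```

```text
clock: 10.6
tcp_pos: [0.5707, 0.19, 0.1475]
orientation: [-0.0, 0.906, 0.423, 0.0]
wrist_force: [-0.0, -0.4, -2.7]
finger_gap: 0.0261
clock 10.6 tcp [0.5707 0.19   0.1475] yaw 50.01 tilt [0.   0.01] gap 0.0261 F [-0.01 -0.38 -2.72]
turn units [-0.    -0.001  0.001] then shift units [ 0.005  0.005 -0.002] or shift-first units [ 0.005  0.005 -0.002]
```

```bash
python3 -m inch '[[0,0,0,0,0,0.03,1],[0,0,0,0,0,0.03,1],[0,0,0,0,0,0.03,1],[0,0,0,0,0,0.03,1],[0,0,0,0,0,0.02,1],[0,0,0,0,0,0,1],[0,0,0,0,0,0,1],[0,0,0,0,0,0,1]]'; python3 -c "
from h import *
plan([.571,.190,.1305],50)"
```

```text
clock: 11.4
tcp_pos: [0.5703, 0.1899, 0.1402]
orientation: [-0.0, 0.906, 0.423, -0.0]
wrist_force: [-0.9, -1.5, -1.7]
finger_gap: 0.0254
clock 11.4 tcp [0.5703 0.1899 0.1402] yaw 50.01 tilt [-0.04  0.  ] gap 0.0254 F [-0.93 -1.52 -1.68]
turn units [-0.004  0.003  0.001] then shift units [0.01  0.009 0.195] or shift-first units [0.01  0.01  0.195]
```

```bash
for i in 1 2 3; do python3 -m inch '[[0,0,0,0,0,0.02,1],[0,0,0,0,0,0.02,1],[0,0,0,0,0,0,1],[0,0,0,0,0,0,1]]' | grep -E "tcp_pos|force"; done
```

```text
tcp_pos: [0.5706, 0.1899, 0.1384]
wrist_force: [-0.8, -1.1, -1.7]
tcp_pos: [0.5707, 0.19, 0.1364]
wrist_force: [-0.7, -0.8, -2.6]
tcp_pos: [0.5706, 0.19, 0.1344]
wrist_force: [-0.7, -1.1, -2.1]
```

No hard stop at 0.1386, so the slot has taken the bar. Continue down in small steps to the seat.

```bash
for i in 1 2 3; do python3 -m inch '[[0,0,0,0,0,0.02,1],[0,0,0,0,0,0.008,1],[0,0,0,0,0,0,1],[0,0,0,0,0,0,1]]' | grep -E "tcp_pos|force"; done
```

```text
tcp_pos: [0.5707, 0.19, 0.133]
wrist_force: [-1.2, -2.0, -1.6]
tcp_pos: [0.5707, 0.1899, 0.1316]
wrist_force: [-0.3, -0.6, -1.8]
tcp_pos: [0.5711, 0.1901, 0.1308]
wrist_force: [-1.1, 0.2, 2.1]
```

Run:
```python
from h import *
shot('scene','s1',(330,250,385,310),10)
plan([.571,.190,.1306],50)
s,R=st(); b=s['tcp_pos']+[0,0,-.0906]
cr=lambda P:((proj("scene",P)-[330,250])*10).round(0)
print("rim ctr",cr(b),"below at pilot z",cr([b[0],b[1],.028]))
```

```text
clock 13.85 tcp [0.571  0.1901 0.1307] yaw 50.01 tilt [0.05 0.03] gap 0.0258 F [-0.01 -0.84  1.83]
turn units [ 0.003 -0.007  0.001] then shift units [-0.002  0.001  0.002] or shift-first units [-0.002  0.001  0.002]
rim ctr [260. 459.] below at pilot z [257. 500.]
```

View pics/s1.png

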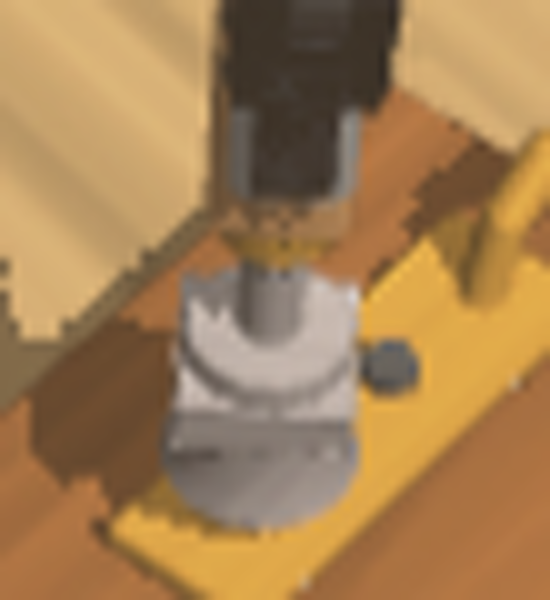

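The driver is seated: contact came at TCP z 0.1307 against the predicted 0.1306, at about 4 N. It stands vertical over the pilot, its rim at crop (260,460) matching the prediction. Now turn clockwise in stages and watch force and moment.

```bash
python3 -m inch '[[0,0,0.4,0,0,0,1],[0,0,0.6,0,0,0,1],[0,0,0.6,0,0,0.002,1],[0,0,0.6,0,0,0.002,1],[0,0,0,0,0,0,1]]'; python3 -c "
from h import *
plan([.571,.190,.1304],-23); print(env.get_state()['ft_torque'])"
```

```text
clock: 14.35
tcp_pos: [0.571, 0.1902, 0.1305]
orientation: [-0.0, 0.96, 0.279, 0.001]
wrist_force: [-0.3, 0.3, 2.3]
finger_gap: 0.0255
clock 14.35 tcp [0.571  0.1902 0.1305] yaw 32.41 tilt [0.05 0.04] gap 0.0255 F [-0.34  0.29  2.26]
turn units [-5.000e-03 -7.000e-03  6.926e+00] then shift units [0.002 0.004 0.001] or shift-first units [-0.002  0.004  0.001]
[0.06273919 0.16372052 0.04469841]
```

```bash
python3 -m inch '[[0,0,0.7,0,0,0.002,1],[0,0,0.7,0,0,0.002,1],[0,0,0.7,0,0,0.002,1],[0,0,0.7,0,0,0.002,1],[0,0,0.7,0,0,0.002,1],[0,0,0,0,0,0,1]]'; python3 -c "
from h import *
plan([.571,.190,.1304],-23); print(env.get_state()['ft_torque'])"
```

```text
clock: 14.95
tcp_pos: [0.5712, 0.1903, 0.13]
orientation: [-0.0, 0.999, 0.039, 0.001]
wrist_force: [0.6, -0.3, 2.9]
finger_gap: 0.0259
clock 14.95 tcp [0.5712 0.1903 0.13  ] yaw 4.51 tilt [0.08 0.05] gap 0.0259 F [ 0.61 -0.35  2.91]
turn units [-0.008 -0.009  3.439] then shift units [-0.002  0.007 -0.007] or shift-first units [-0.005  0.005 -0.007]
[ 0.14448872 -0.00375375  0.01013726]
```

```bash
python3 -m inch '[[0,0,0.7,0,0,0.002,1],[0,0,0.7,0,0,0.002,1],[0,0,0.7,0,0,0.002,1],[0,0,0.7,0,0,0.002,1],[0,0,0.64,0,0,0,1],[0,0,0,0,0,0,1],[0,0,0,0,0,0,1]]'; python3 -c "
from h import *
plan([.571,.190,.1304],-23); print(env.get_state()['ft_torque']); shot('scene','t1',(320,220,400,310),7)"
```

```text
clock: 15.65
tcp_pos: [0.5713, 0.1902, 0.1296]
orientation: [-0.0, 0.98, -0.198, 0.001]
wrist_force: [1.1, 0.5, 2.8]
finger_gap: 0.0255
clock 15.65 tcp [0.5713 0.1902 0.1296] yaw -22.88 tilt [0.08 0.03] gap 0.0255 F [1.11 0.52 2.84]
turn units [-0.008 -0.008  0.016] then shift units [-0.004  0.006 -0.016] or shift-first units [-0.004  0.006 -0.016]
[ 0.16186368 -0.26373914  0.02740693]
```

View pics/t1.png

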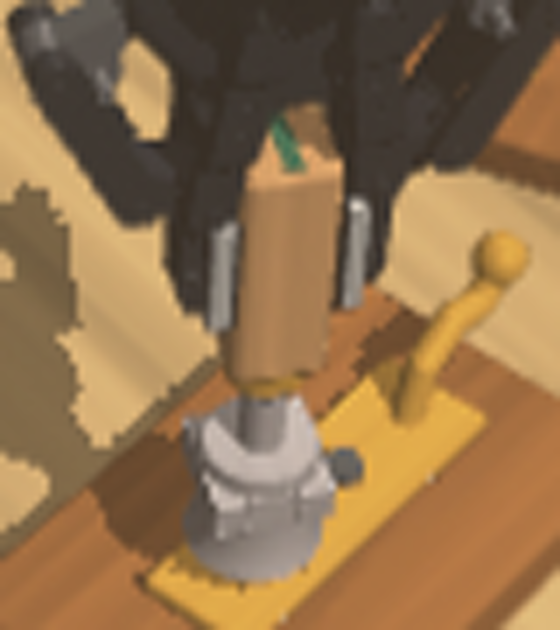

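The handle and socket block turned with the hand (stripe at crop (287,145), block corner at (320,500)) and the TCP sank about 1 mm. I'll back off 4° to unload the slot, then lift straight up.

```bash
python3 -m inch '[[0,0,-0.5,0,0,-0.005,1],[0,0,0,0,0,-0.02,1],[0,0,0,0,0,-0.05,1],[0,0,0,0,0,-0.06,1],[0,0,0,0,0,-0.06,1],[0,0,0,0,0,-0.08,1],[0,0,0,0,0,-0.1,1],[0,0,0,0,0,-0.1,1],[0,0,0,0,0,-0.1,1]]'; python3 -m inch '[[0,0,0,0,0,-0.2,1],[0,0,0,0,0,-0.3,1],[0,0,0,0,0,-0.4,1],[0,0,0,0,0,-0.2,1],[0,0,0,0,0,0,1],[0,0,0,0,0,0,1],[0,0,0,0,0,0,1]]'; python3 -c "
from h import *
plan([.5018,-.189,.2],76.7); shot('scene','u1',(300,180,420,330),5); crop('u1_full','u2',(335,265,375,310),15)"
```

```text
clock: 16.6
tcp_pos: [0.5707, 0.1899, 0.1585]
orientation: [-0.0, 0.986, -0.166, 0.0]
wrist_force: [-0.1, 0.7, -1.1]
finger_gap: 0.0254
clock: 17.3
tcp_pos: [0.5701, 0.1898, 0.2119]
orientation: [0.0, 0.986, -0.166, -0.001]
wrist_force: [-0.1, -0.9, -2.0]
finger_gap: 0.0256
clock 17.3 tcp [0.5701 0.1898 0.2119] yaw -19.11 tilt [-0.1  -0.02] gap 0.0256 F [-0.09 -0.9  -2.04]
turn units [-5.0000e-03  1.3000e-02 -1.1977e+01] then shift units [-7.687  0.414  0.237] or shift-first units [1.19  7.605 0.242]
```

View pics/u1.png

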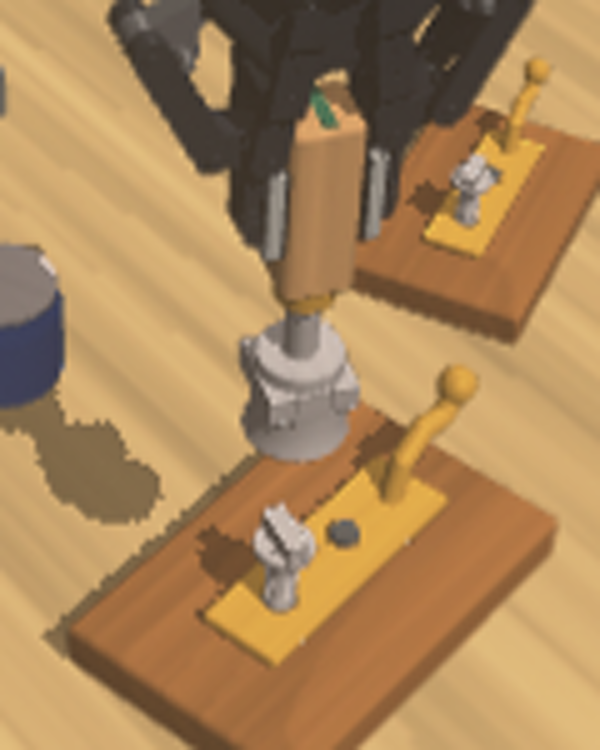

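View pics/u2.png

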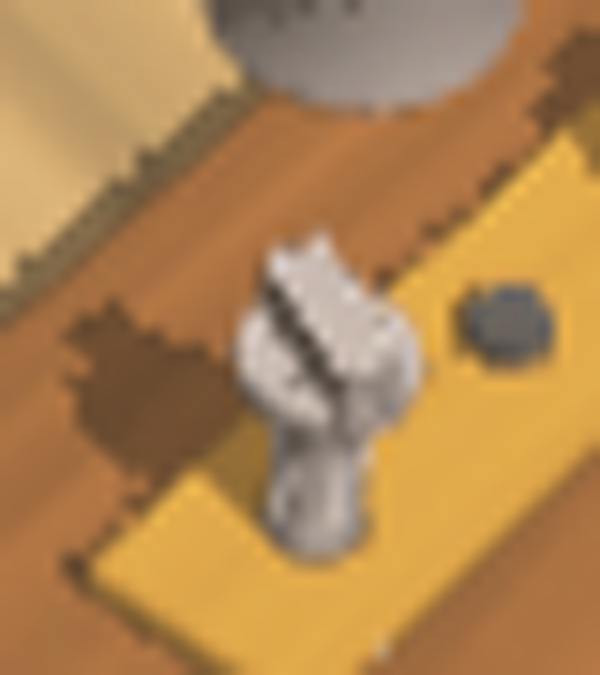

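The screw now stands free of the socket with its bar turned, edges running from crop (268,285) to (340,385) and (322,240) to (395,320). Next I'll measure the turn and lean.

Run:
```python
from h import *
T=lambda p:(p[0]/15+335,p[1]/15+265)
z=.067
for a,b in[((268,285),(340,385)),((322,240),(397,318))]:
    A,B=[onz("scene",T(p),z) for p in(a,b)]; d=B-A; g=np.degrees(np.arctan2(d[1],d[0])); print(A.round(4),B.round(4),g,np.linalg.norm(d), "turn", (-40-g)%180)
print("head",np.mean([onz("scene",T(p),z) for p in((268,285),(340,385),(322,240),(397,318))],0), "flange ctr",onz("scene",T((330,355)),.0585))
print("shank base bottom",onz("scene",T((317,560)),.028), "pilot px",(proj("scene",[.571,.19,.028])-[335,265])*15,"axis top px",(proj("scene",[.571,.19,.067])-[335,265])*15)
```

```text
[0.573  0.1812 0.067 ] [0.5762 0.1988 0.067 ] 79.69439257240056 0.017938292847927344 turn 60.30560742759944
[0.563  0.1795 0.067 ] [0.5638 0.1947 0.067 ] 87.07556058419048 0.015299587969316039 turn 52.924439415809516
head [0.5690033  0.18855468 0.067     ] flange ctr [0.56909432 0.18905175 0.0585    ]
shank base bottom [0.57390763 0.19483816 0.028     ] pilot px [310.29521399 525.19456022] axis top px [326.6161276  321.23019702]
```

Scene estimates: turn 53 to 60° and lean about 2 mm, both coarse. With the arm away the top camera can check them better, so I'll carry the driver back above the stand first.

```bash
python3 -m inch '[[0,0,0,0.045,0.275,0,1],[0,0,0,0.085,0.55,0,1],[0,0,0,0.085,0.55,0,1],[0,0,0,0.085,0.55,0,1],[0,0,0,0.085,0.55,0,1],[0,0,0,0.085,0.55,0,1],[0,0,0,0.085,0.55,0,1],[0,0,0,0.085,0.55,0,1],[0,0,0,0.085,0.55,0,1],[0,0,0,0.085,0.55,0,1],[0,0,0,0.085,0.55,0,1],[0,0,0,0.085,0.55,0,1]]' >/dev/null; python3 -m inch '[[0,0,0,0.085,0.55,0,1],[0,0,0,0.085,0.5,0,1],[0,0,0,0.04,0.23,0,1],[0,0,0,0,0,0,1],[0,0,0,0,0,0,1],[0,0,0,0,0,0,1]]'; python3 -c "
from h import *
plan([.5018,-.189,.2],76.7); shot('top','v1',(200,180,320,310),5); crop('v1_full','v2',(238,215,270,245),20); shot('scene','v3',(342,276,370,306),20)"
```

```text
clock: 19.15
tcp_pos: [0.5023, -0.1878, 0.2128]
orientation: [-0.0, 0.986, -0.165, -0.0]
wrist_force: [0.6, 0.4, -2.0]
finger_gap: 0.0256
clock 19.15 tcp [ 0.5023 -0.1878  0.2128] yaw -19.05 tilt [-0.01  0.04] gap 0.0256 F [ 0.62  0.38 -2.04]
turn units [-5.0000e-03 -1.0000e-03 -1.1968e+01] then shift units [-0.025 -0.005  0.257] or shift-first units [-0.002  0.026  0.257]
```

View pics/v2.png

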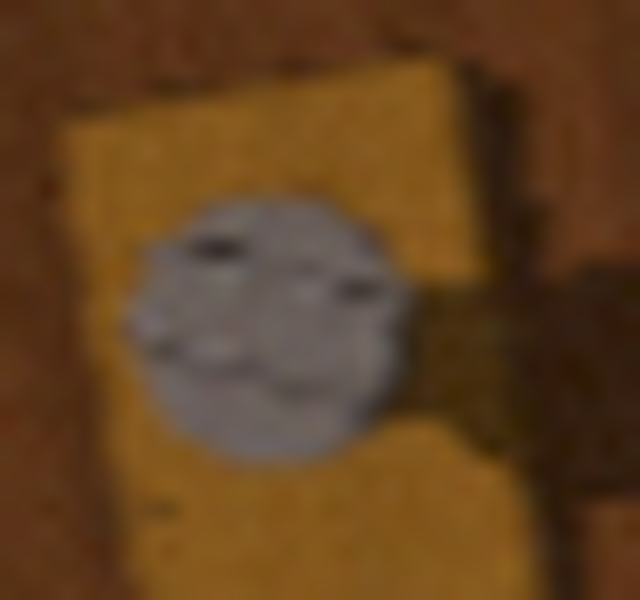

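View pics/v3.png

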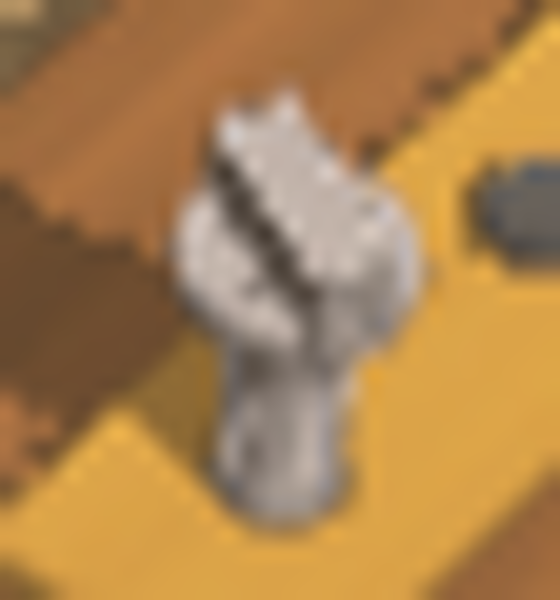

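View pics/v1.png

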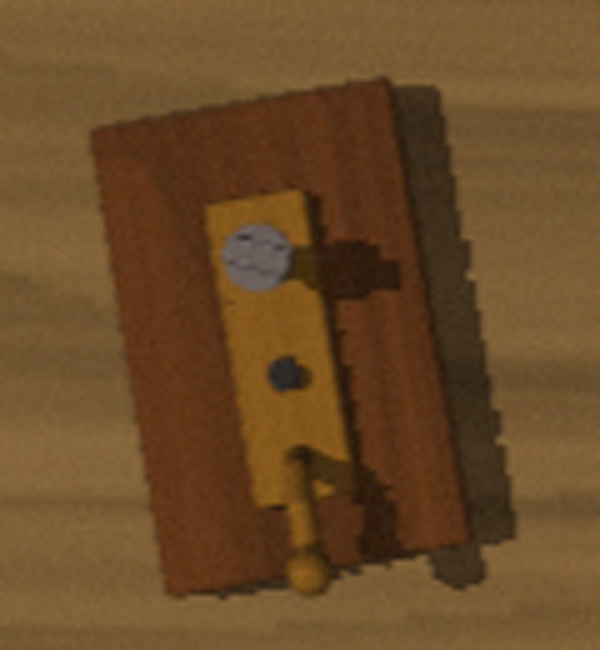

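Run:
```python
from h import *
T=lambda p:(p[0]/20+238,p[1]/20+215); S=lambda p:(p[0]/20+342,p[1]/20+276)
for n,f,a,b in[("top",T,(215,245),(360,290)),("top",T,(155,345),(310,390)),("scene",S,(212,150),(310,300)),("scene",S,(287,95),(370,205))]:
    A,B=[onz(n,f(p),.065) for p in(a,b)]; d=B-A; g=np.degrees(np.arctan2(d[1],d[0]))%180; print(n,round(g,1),"len",round(np.linalg.norm(d),4))
# gray mask of flange disc in the top view, brass mask of plate
im=cv2.imread("pics/v1_full.png"); hsv=cv2.cvtColor(im,cv2.COLOR_BGR2HSV)
for nm in("top0","v1_full"):
    im=cv2.imread(f"pics/{nm}.png"); hsv=cv2.cvtColor(im,cv2.COLOR_BGR2HSV)
    m=((hsv[...,1]<70)&(hsv[...,2]>40)).astype(np.uint8); m[:215]=0;m[245:]=0;m[:,:238]=0;m[:,270:]=0
    c=max(cv2.findContours(m,0,1)[0],key=cv2.contourArea); (x,y),r=cv2.minEnclosingCircle(c); print(nm,(x,y),r,onz("top",(x,y),.0585))
pts=[onz("top",(p[0]/5+200,p[1]/5+180),.028) for p in[(206,207),(304,189),(355,493),(255,508)]]
print("plate",[round(np.linalg.norm(pts[i]-pts[(i+1)%4]),4) for i in range(4)],np.mean(pts,0))
sp=[onz("scene",(p[0]/6+300,p[1]/6+240),.028) for p in[(243,378),(440,203),(538,240),(330,432)]]
print("plate",[round(np.linalg.norm(sp[i]-sp[(i+1)%4]),4) for i in range(4)],np.mean(sp,0))
```

```text
top 74.2 len 0.0128
top 75.3 len 0.0136
scene 77.3 len 0.0199
scene 80.5 len 0.0152
top0 (253.0, 230.5) 6.265082359313965 [0.57097179 0.18646375 0.0585    ]
v1_full (251.0, 231.0) 6.403224468231201 [0.57002846 0.18981922 0.0585    ]
plate [np.float64(0.0351), np.float64(0.1089), np.float64(0.0353), np.float64(0.1076)] [0.54040755 0.18338    0.028     ]
plate [np.float64(0.1), np.float64(0.035), np.float64(0.1068), np.float64(0.0338)] [0.54355795 0.18504095 0.028     ]
```

The new bar heading is 74 to 80° against about 139° at the start, so the turn is about 62°. The flange centre is at (0.5700, 0.1898), within about 1 mm of above the pilot, so the lean is about 0.03 rad. Both are within limits. Now turn the driver back to its stand heading.

```bash
python3 -m inch '[[0,0,-0.8,0,0,0,1],[0,0,-0.8,0,0,0,1],[0,0,-0.8,0,0,0,1],[0,0,-0.8,0,0,0,1],[0,0,-0.8,0,0,0,1],[0,0,-0.8,0,0,0,1],[0,0,-0.8,0,0,0,1],[0,0,-0.8,0,0,0,1]]' >/dev/null; python3 -m inch '[[0,0,-0.8,0,0,0,1],[0,0,-0.8,0,0,0,1],[0,0,-0.8,0,0,0,1],[0,0,-0.8,0,0,0,1],[0,0,-0.8,0,0,0,1],[0,0,-0.8,0,0,0,1],[0,0,-0.77,0,0,0,1],[0,0,0,0,0,0,1],[0,0,0,0,0,0,1],[0,0,0,0,0,0,1]]' >/dev/null; python3 -c "
from h import *
plan([.5018,-.189,.2],76.7)"
```

```text
clock 21.05 tcp [ 0.5025 -0.1885  0.2129] yaw 76.58 tilt [0.   0.01] gap 0.026 F [-0.25  0.37 -1.69]
turn units [ 0.    -0.001 -0.015] then shift units [-0.013 -0.01   0.259] or shift-first units [-0.013 -0.01   0.259]
```

```bash
python3 -m inch '[[0,0,-0.015,-0.013,-0.01,0.14,1],[0,0,0,0,0,0.3,1],[0,0,0,0,0,0.3,1],[0,0,0,0,0,0.3,1],[0,0,0,0,0,0.3,1],[0,0,0,0,0,0.3,1],[0,0,0,0,0,0.15,1],[0,0,0,0,0,0,1],[0,0,0,0,0,0,1],[0,0,0,0,0,0,1],[0,0,0,0,0,0,1]]' >/dev/null; python3 -c "
from h import *
plan([.5018,-.189,.0975],76.7); shot('scene','w1',(235,120,315,220),6)"
```

```text
clock 22.15 tcp [ 0.5023 -0.1897  0.1242] yaw 76.76 tilt [ 0.08 -0.04] gap 0.0258 F [ 0.22 -0.38 -1.75]
turn units [0.011 0.002 0.008] then shift units [ 0.01  -0.013  0.534] or shift-first units [ 0.011 -0.014  0.534]
```

View pics/w1.png

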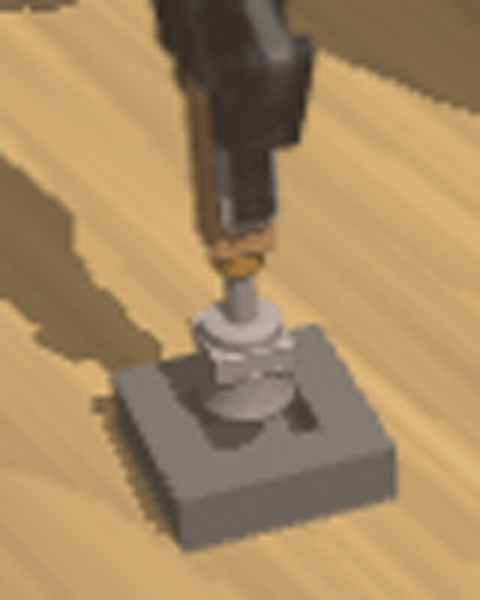

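The rim hangs centred over the recess (crop (248,410)). Lower it to just above the floor.

```bash
python3 -m inch '[[0,0,0,0.005,-0.007,0.08,1],[0,0,0,0.005,-0.006,0.1,1],[0,0,0,0,0,0.1,1],[0,0,0,0,0,0.1,1],[0,0,0,0,0,0.08,1],[0,0,0,0,0,0.05,1],[0,0,0,0,0,0.02,1],[0,0,0,0,0,0,1],[0,0,0,0,0,0,1],[0,0,0,0,0,0,1]]'; for i in 1 2; do python3 -m inch '[[0,0,0,0,0,0.01,1],[0,0,0,0,0,0,1],[0,0,0,0,0,0,1]]'; done
```

```text
clock: 23.2
tcp_pos: [0.5014, -0.1888, 0.0971]
orientation: [0.0, 0.784, 0.621, 0.0]
wrist_force: [0.8, 0.3, -1.1]
finger_gap: 0.0258
clock: 23.5
tcp_pos: [0.5014, -0.1888, 0.0966]
orientation: [0.0, 0.784, 0.621, 0.0]
wrist_force: [-1.1, 0.1, -0.2]
finger_gap: 0.026
clock: 23.8
tcp_pos: [0.5016, -0.1889, 0.0965]
orientation: [0.0, 0.784, 0.621, 0.0]
wrist_force: [-0.7, 1.3, 5.7]
finger_gap: 0.0259
```

Contact with the stand floor at 0.0965, the same as the original height, at about 7 N. Release gently.

```bash
python3 -m inch '[[0,0,0,0,0,-0.006,1],[0,0,0,0,0,0,1],[0,0,0,0,0,0,0.8],[0,0,0,0,0,0,0.6],[0,0,0,0,0,0,0.4],[0,0,0,0,0,0,0.2],[0,0,0,0,0,0,0],[0,0,0,0,0,0,0],[0,0,0,0,0,0,0],[0,0,0,0,0,0,0]]'; python3 -c "
from h import *
plan([.5018,-.189,.26],76.7); shot('scene','x1',(225,80,325,220),5)"
```

```text
clock: 24.8
tcp_pos: [0.5012, -0.1887, 0.0962]
orientation: [-0.0, 0.784, 0.621, 0.0]
wrist_force: [-0.3, 0.5, 0.1]
finger_gap: 0.0853
clock 24.8 tcp [ 0.5012 -0.1887  0.0962] yaw 76.77 tilt [0.   0.01] gap 0.0853 F [-0.34  0.53  0.1 ]
turn units [ 0.    -0.001  0.009] then shift units [-3.000e-03  1.200e-02 -3.276e+00] or shift-first units [-2.000e-03  1.200e-02 -3.276e+00]
```

View pics/x1.png

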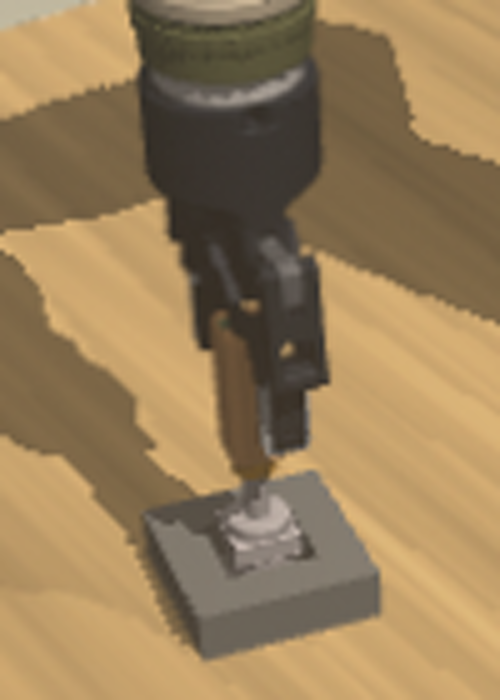

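The driver stands in the recess, looking as it did before the grasp, with the fingers open around it. Now straight up, then clear.

```bash
python3 -m inch '[[0,0,0,0,0,-0.1,0],[0,0,0,0,0,-0.25,0],[0,0,0,0,0,-0.4,0],[0,0,0,0,0,-0.5,0],[0,0,0,0,0,-0.5,0],[0,0,0,0,0,-0.5,0],[0,0,0,0,0,-0.5,0],[0,0,0,0,0,-0.4,0],[0,0,0,0,0,-0.1,0],[0,0,0,0,0,0,0]]' >/dev/null; python3 -m inch '[[0,0,0,-0.5,0,0,0],[0,0,0,-0.6,0,0,0],[0,0,0,-0.6,0,0,0],[0,0,0,-0.5,0,0,0],[0,0,0,-0.2,0,0,0],[0,0,0,0,0,0,0],[0,0,0,0,0,0,0],[0,0,0,0,0,0,0]]'; python3 -c "
from h import *
shot('scene','y1'); shot('top','y2'); crop('y2_full','y3',(425,235,535,315),7)"
```

```text
clock: 26.65
tcp_pos: [0.4739, -0.3044, 0.2585]
orientation: [-0.0, 0.783, 0.621, 0.0]
wrist_force: [-0.4, -0.2, -0.5]
finger_gap: 0.0851
```

View pics/y1.png

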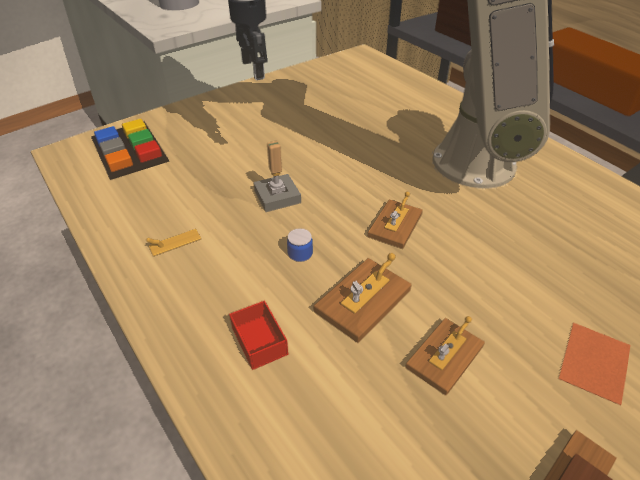

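View pics/y3.png

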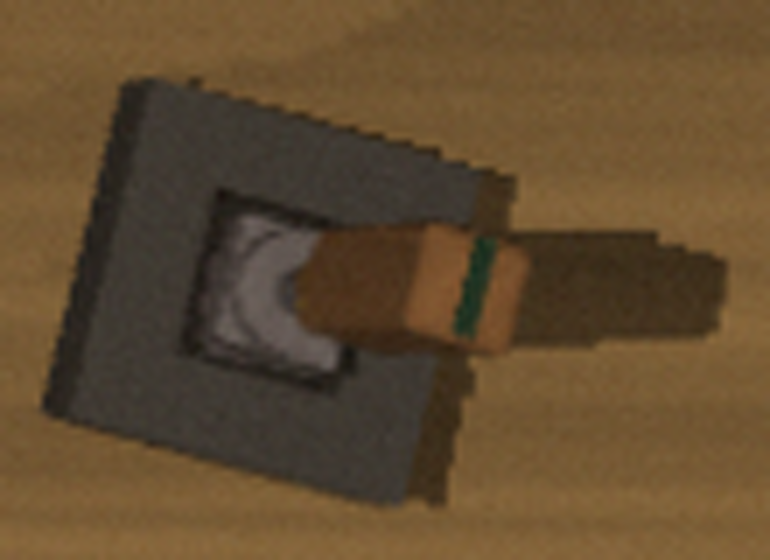

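Driver and stand look as they did at the start (stripe at crop (475,285)), and the tin, bin and spare are unmoved. The scene view suggested a slightly larger lean than the top view, so one more lean check before handing in.

Run:
```python
from h import *
for nm,sc in(("scene0","start"),("y1_full","now")):
    im=cv2.imread(f"pics/{nm}.png"); hsv=cv2.cvtColor(im,cv2.COLOR_BGR2HSV)
    m=((hsv[...,1]<75)&(hsv[...,2]>80)); m[:278]=0;m[304:]=0;m[:,:345]=0;m[:,365:]=0
    out=[]
    for y in range(280,303):
        x=np.where(m[y])[0]
        if len(x): out.append((y,x.min(),x.max()))
    print(sc,out)
P=lambda z,dx=0,dy=0:proj("scene",[.571+dx,.190+dy,z]).round(2)
print("upright axis px: base",P(.028),"z.05",P(.05),"flange",P(.0575),"top",P(.067))
print("1mm +x lean shifts top",P(.067,.001)-P(.067),"1mm +y",P(.067,0,.001)-P(.067))
crop("y2_full","y4",(238,215,270,245),20)
```

```text
start [(283, np.int64(350), np.int64(360)), (284, np.int64(349), np.int64(360)), (285, np.int64(349), np.int64(360)), (286, np.int64(350), np.int64(360)), (287, np.int64(349), np.int64(361)), (288, np.int64(349), np.int64(361)), (289, np.int64(350), np.int64(360)), (290, np.int64(350), np.int64(360)), (291, np.int64(351), np.int64(359)), (292, np.int64(352), np.int64(358)), (293, np.int64(353), np.int64(358)), (294, np.int64(353), np.int64(358)), (295, np.int64(353), np.int64(358)), (296, np.int64(353), np.int64(358)), (297, np.int64(353), np.int64(358)), (298, np.int64(353), np.int64(358)), (299, np.int64(352), np.int64(358)), (300, np.int64(353), np.int64(358)), (301, np.int64(355), np.int64(357))]
now [(281, np.int64(355), np.int64(356)), (282, np.int64(353), np.int64(357)), (283, np.int64(353), np.int64(358)), (284, np.int64(353), np.int64(358)), (285, np.int64(352), np.int64(360)), (286, np.int64(351), np.int64(361)), (287, np.int64(351), np.int64(362)), (288, np.int64(351), np.int64(362)), (289, np.int64(351), np.int64(362)), (290, np.int64(351), np.int64(362)), (291, np.int64(352), np.int64(361)), (292, np.int64(353), np.int64(361)), (293, np.int64(353), np.int64(359)), (294, np.int64(353), np.int64(358)), (295, np.int64(353), np.int64(358)), (296, np.int64(353), np.int64(358)), (297, np.int64(353), np.int64(358)), (298, np.int64(353), np.int64(358)), (299, np.int64(353), np.int64(358)), (300, np.int64(353), np.int64(358)), (301, np.int64(354), np.int64(357))]
upright axis px: base [355.69 300.01] z.05 [356.29 292.45] flange [356.5  289.81] top [356.77 286.42]
1mm +x lean shifts top [-0.42  0.24] 1mm +y [0.35 0.33]
```

The shank's base column is 355.5 (predicted 355.7) and the flange's is 356.5, row about 289 (predicted 356.5, 289.8), so the screw is upright to well under 1 mm in this view. Handing in.

```bash
python3 -c "
from workcell import env
print(env.hand_in()); print(env.get_state()['clock'])"
```

```text
the job is handed in; nothing more can be done
None
the job is handed in; nothing more can be done
```

The job is handed in after about 27 s of the 64 s allowed; no verdict came back.

I took the driver from its stand and lowered it over the leaning head with its slot along the bar. I moved it over the pilot to bring the screw upright and seated it fully. I then turned the hand 73° clockwise (part of that is play in the slot), backed off 4°, lifted off and stood the driver back in its recess.

Last checks:
- **Seating:** contact came at TCP z 0.1307 against a predicted 0.1306. The press was about 4–5 N through seating and turning, well under the 18 N limit.
- **Turn:** about 62° from the last pictures. Single edges ranged from about 53° to 65°; all lie within the 45–86° window.
- **Lean:** the top view puts the flange within about 1 mm of the pilot (about 0.03 rad), and the final scene check agreed within a pixel. An earlier, coarser scene estimate of about 2.4 mm (0.06 rad) disagreed, but it is still under the 0.09 limit.
- **Driver:** back at its original height and position and standing upright, with the gripper open and clear of everything.
- **Tin, bin and spare hook:** by eye, where they were in the first pictures; I did not measure them.

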